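# Pack the welding fixture from the latched magazine

### The arm

A 6-joint arm with a two-finger parallel gripper is mounted at the origin on the work surface. World frame = base frame: x ahead of the robot, y to its left, z up, the work surface at z = 0. Lengths are in mm, angles in rad, forces in N, time in s.
With the tool pointing down it reaches from about 375 to 825 mm from the base axis. Payload 5.5 kg.
Tool frame: the origin (TCP) lies midway between the tips of the shut fingers; the grasp point (between the pads) lies robot.tcp_to_grasp behind it (robot.tcp_to_grasp is the distance from the TCP to the grasp point, in mm); z points along the fingers, y is the line along which they close (so a half turn about z gives the same grasp; the last joint's range is limited). The gripper opens to 85 mm and grips with 20 to 120 N. Pads are 22 mm wide; open, the fingers measure 114 mm over their backs; the gripper's body (76 mm by 85 mm) begins 54 mm behind the grasp point. The pads swing forward as they close: fully open they stand 13 mm farther back than shut.
Start: joints at [1.293, 0.314, -0.047, 1.21, 0, 1.571], TCP at [164.541, 576.993, 231.299] pointing down, gripper open.
Joint ranges: [-2.67, 2.67], [-0.69, 1.73], [-1.03, 1.25], [-2.08, 2.16], [-1.42, 1.45], [-3.14, 3.14]. Speed limits (rad/s): [2.39, 2.39, 3.01, 3.14, 3.14, 3.14].

### API

Orientations are given as [roll, pitch, yaw] about the fixed x, y, z axes, in that order (R = Rz(yaw) Ry(pitch) Rx(roll)).
In Python, from plant import robot gives the robot as it stands.
- The arm moves only by the tool move_arm, never from a script. Its argument "increments" is text: rows parted by semicolons, each of 7 numbers parted by spaces: the turn, a rotation vector about the world's x, y, z in rad, then the shift along the world's x, y, z in cm, then the finger opening in cm, from 0 to 8.54. A call has 1 to 12 rows; each row shifts and turns the commanded pose from where the row before left it; what a row does not reach is not made up. A row lasts 1/10 s, in which the tool goes at most 50 mm and 8.59 degrees, less where a joint would pass 70% of its speed; a pose out of reach is approached as far as the arm can. A call is refused whole if a number of a shift passes 5 or a number of a turn 0.15, either way. A call with a gripper value outside its range is refused whole. The fingers move at their own pace and stop on an object; "newtons" is the grip in N (left out, the last holds). Time passes only in rows, so rows that do not move let the fingers close. It gives the time, the measured TCP pose, the force, the opening and the grip force at its end, in the units of the state.
- robot.read_state(): the state, without advancing time (a new reading comes with each control period).
- robot.grab_frame(name): name is "scene" or "top" or "wrist"; returns the picture (384x512x3 uint8, red, green, blue); there is no depth.
- robot.camera_info(name): a dict with "K" (3x3 intrinsics, pixels), "pose" (4x4, takes a point from camera to world coordinates). Camera axes: x right, y up, looking along -z (the intrinsics and any distortion apply to the point x, -y, -z); pixel columns grow to the right and rows downward; lengths in mm; the calibration is good to about 2 mm. A picture is of the moment at which its call begins: read the wrist's pose just before it. camera_info takes no time and is no camera call; for the wrist camera it gives the pose at the moment of the call.
- robot.close_job(): hands the job in; it is judged then, once.
The state is a dict: "time_s": time; "q": joint angles; "joint_vel": joint speeds; "effort": joint torques, N m; "tcp_pos": TCP position; "eef_rot": TCP orientation; "wrist_force": force on the tool from outside, world axes, zero at the start; "ft_torque": the same for the moment, N m; "gripper_width": finger opening in mm; "finger_force": force on a finger pad.
Only numpy, scipy, OpenCV 4.12 (cv2) and the standard library are available. Lean on these libraries where they do the work, as an engineer would, in place of code of your own. Each camera call takes 0.05 s, during which the arm holds its last target. There are 200 camera calls.

### The job

Take the release rod from its stand and push it down through the access hole in the top of the magazine, so that the hidden latch lets the packer tray spring out. Fill the gap between each steel bar and the fence with the one packer that fits it, pushed fully down on the base plate, and leave the packers that are not needed in the tray; then push the tray shut until it latches, put the rod back upright in its stand and set the dust cap seated and level on the rim round the access hole. Do not disturb the small steel block, the hammer and the spanner on the bench.

Things in the scene. Friction and masses are not known exactly. Their poses are not given: they have to be found in the camera images.
- magazine: the fixed green sheet-metal packer magazine, 150 mm deep (x), 212 wide (y), 78 tall, with a sprung tray in its front. Origin: centre of its underside; its x points from the tray's front panel to the back, z up. The tray slides out along -x
- hole (a point): centre of the mouth of the round 14 mm access hole in the magazine's top, inside a steel rim 36 mm across that stands 8 mm above the top; the point is level with the rim's upper edge, 86 mm above the bench. The hidden latch's head is 22 mm straight below it: pushed down 9 to 17 mm (spring, 5 to 8 N) it frees the tray, which springs out by itself in about 1 s
- tray (a joint): how far the tray is out, m: 0 shut and latched, 0.090 fully out; -0.003 when pushed fully home, returning to about 0. Its spring pushes outwards with 2.5 N (out) to 6 N (shut). To shut it, push the front panel at 30 to 50 mm/s towards the magazine, up to about 15 N, until it stops; it latches by itself, else it comes out again
- tray_front (a point): centre of the outer face of the tray's flat front panel (200 mm wide, 66 mm high, centre 38 mm above the bench), which stands 10 mm proud of the magazine's front when shut; x points into the magazine
- tray_floor (a point): centre of the tray's inner floor, which is 90 mm by 194 mm and 8 mm above the bench; the tray's sides and back are 22 mm high, its front panel reaches 71 mm above the bench. Axes as the magazine's. The four packers stand in a row along y, about 48 mm apart
- packer_p_mid (a point): plain aluminium packer block, 34 mm wide (y), 55 tall (z) and 15, 20, 25 or 30 mm thick (x): one of each, and nobody noted which is which, so feel it between the fingers or try it. At the start it stands upright in the shut tray, its x along the magazine's x. This point is its centre, half-way up
- packer_q_mid (a point): plain aluminium packer block, 34 mm wide (y), 55 tall (z) and 15, 20, 25 or 30 mm thick (x): one of each, and nobody noted which is which, so feel it between the fingers or try it. At the start it stands upright in the shut tray, its x along the magazine's x. This point is its centre, half-way up
- packer_r_mid (a point): plain aluminium packer block, 34 mm wide (y), 55 tall (z) and 15, 20, 25 or 30 mm thick (x): one of each, and nobody noted which is which, so feel it between the fingers or try it. At the start it stands upright in the shut tray, its x along the magazine's x. This point is its centre, half-way up
- packer_s_mid (a point): plain aluminium packer block, 34 mm wide (y), 55 tall (z) and 15, 20, 25 or 30 mm thick (x): one of each, and nobody noted which is which, so feel it between the fingers or try it. At the start it stands upright in the shut tray, its x along the magazine's x. This point is its centre, half-way up
- fixture: welding fixture: base plate 180 x 200 mm, 10 mm thick, a fence (16 mm thick, 200 long, top 35 mm above the bench, level with the bars) at its far side, low toe bar at its near side. Three bays along y, 62 mm apart; two or three hold a bar. Origin: on the bench right below the fence's inner face, mid-length; x points from toe bar to fence, z up. Gap: from a bar's end to the fence's inner face
- bar_a_end (a point): middle of the upper edge of the fence-facing end of a solid steel bar, 40 mm wide, 25 high, 0.8 to 0.9 kg, lying loose in one bay with its other end against the toe bar, guided at its sides. Point: 35 mm above the bench, 25 above the base plate; x points across the gap to the fence, z up. The gap is 2.5 mm wider than the packer that fills it, its sides are open. None if this bar is absent
- bar_b_end (a point): middle of the upper edge of the fence-facing end of a solid steel bar, 40 mm wide, 25 high, 0.8 to 0.9 kg, lying loose in one bay with its other end against the toe bar, guided at its sides. Point: 35 mm above the bench, 25 above the base plate; x points across the gap to the fence, z up. The gap is 2.5 mm wider than the packer that fills it, its sides are open. None if this bar is absent
- bar_c_end (a point): middle of the upper edge of the fence-facing end of a solid steel bar, 40 mm wide, 25 high, 0.8 to 0.9 kg, lying loose in one bay with its other end against the toe bar, guided at its sides. Point: 35 mm above the bench, 25 above the base plate; x points across the gap to the fence, z up. The gap is 2.5 mm wider than the packer that fills it, its sides are open. None if this bar is absent
- rod_grip (a point): centre of the wooden handle of the release rod: a steel shaft 8 mm thick and 50 mm long, a collar 28 mm across and 4 mm thick above it, and a square handle, 18 by 18 mm and 50 mm tall, above that. The point lies 79 mm above the rod's lower tip; x and y are square to the handle's faces, z runs up the rod
- stand_hole (a point): centre of the mouth of the 14 mm square hole in the fixed wooden rod stand (56 by 56 mm, 55 mm tall); the rod hangs upright in it with its collar on the stand's top, the tip 50 mm below this point
- cap_knob (a point): centre of the round black knob (20 mm across, 22 mm tall) of the loose steel dust cap, 54 mm across: a 4 mm disc with a downward skirt 6 mm deep (inside 44 mm across). The point lies 21 mm above the skirt's lower edge and 15 mm above the disc's underside, which rests on the rim when the cap is seated
- offcut: a small steel block, 34 by 30 by 22 mm, not part of the job
- hammer: a hammer, not part of the job
- spanner: a spanner, not part of the job
Not all that is in view belongs to the job. Leave any brown or green look-alike of the part that bears cap_knob alone.

How it is judged (in metres and radians):
On the way, in this order (a step that is already met when the one before it is completed fails the run):
1. the tray comes out with the rod's tip in the access hole (value of joint tray above 0.01 m and horizontal distance between rod_grip and hole below 0.01 m and z of rod_grip in the frame of hole below 0.069 m), for 0.05 s.
2. every gap is filled with its packer, fully down (x of packer_p_mid in the frame of bar_a_end between 0.00475 and 0.01275 m and y of packer_p_mid in the frame of bar_a_end between -0.009 and 0.009 m and z of packer_p_mid in the frame of bar_a_end between -0.001 and 0.006 m and angle between each of packer_p_mid, packer_q_mid, packer_s_mid's own z axis and vertical below 0.1 rad and x of bar_a_end in the frame of fixture between -0.0215 and -0.0135 m and height (world z) of bar_a_end between 0.032 and 0.038 m and x of packer_q_mid in the frame of bar_b_end between 0.00725 and 0.01525 m and y of packer_q_mid in the frame of bar_b_end between -0.009 and 0.009 m and z of packer_q_mid in the frame of bar_b_end between -0.001 and 0.006 m and x of bar_b_end in the frame of fixture between -0.0265 and -0.0185 m and height (world z) of bar_b_end between 0.032 and 0.038 m and x of packer_s_mid in the frame of bar_c_end between 0.01225 and 0.02025 m and y of packer_s_mid in the frame of bar_c_end between -0.009 and 0.009 m and z of packer_s_mid in the frame of bar_c_end between -0.001 and 0.006 m and x of bar_c_end in the frame of fixture between -0.0365 and -0.0285 m and height (world z) of bar_c_end between 0.032 and 0.038 m), for 0.2 s.
At the end, for the whole second after the job is handed in: Each gap holds the fitting packer, down on the base plate, within 9 mm of the bar's middle, tilted under 0.1 rad; the others are in the tray; tray under 4 mm out; rod in its stand, collar down; cap on the rim within 8 mm of centre, level within 0.06 rad; all at rest (all of step 2 and ((x of packer_p_mid in the frame of bar_a_end between 0.00475 and 0.01275 m and y of packer_p_mid in the frame of bar_a_end between -0.009 and 0.009 m and z of packer_p_mid in the frame of bar_a_end between -0.001 and 0.006 m and angle between packer_p_mid's own z axis and vertical below 0.1 rad and x of bar_a_end in the frame of fixture between -0.0215 and -0.0135 m and height (world z) of bar_a_end between 0.032 and 0.038 m) or (x of packer_p_mid in the frame of tray_floor between -0.047 and 0.047 m and y of packer_p_mid in the frame of tray_floor between -0.099 and 0.099 m and z of packer_p_mid in the frame of tray_floor between 0 and 0.045 m)) and ((x of packer_q_mid in the frame of bar_b_end between 0.00725 and 0.01525 m and y of packer_q_mid in the frame of bar_b_end between -0.009 and 0.009 m and z of packer_q_mid in the frame of bar_b_end between -0.001 and 0.006 m and angle between packer_q_mid's own z axis and vertical below 0.1 rad and x of bar_b_end in the frame of fixture between -0.0265 and -0.0185 m and height (world z) of bar_b_end between 0.032 and 0.038 m) or (x of packer_q_mid in the frame of tray_floor between -0.047 and 0.047 m and y of packer_q_mid in the frame of tray_floor between -0.099 and 0.099 m and z of packer_q_mid in the frame of tray_floor between 0 and 0.045 m)) and ((x of packer_s_mid in the frame of bar_c_end between 0.01225 and 0.02025 m and y of packer_s_mid in the frame of bar_c_end between -0.009 and 0.009 m and z of packer_s_mid in the frame of bar_c_end between -0.001 and 0.006 m and angle between packer_s_mid's own z axis and vertical below 0.1 rad and x of bar_c_end in the frame of fixture between -0.0365 and -0.0285 m and height (world z) of bar_c_end between 0.032 and 0.038 m) or (x of packer_s_mid in the frame of tray_floor between -0.047 and 0.047 m and y of packer_s_mid in the frame of tray_floor between -0.099 and 0.099 m and z of packer_s_mid in the frame of tray_floor between 0 and 0.045 m)) and x of packer_r_mid in the frame of tray_floor between -0.047 and 0.047 m and y of packer_r_mid in the frame of tray_floor between -0.099 and 0.099 m and z of packer_r_mid in the frame of tray_floor between 0 and 0.045 m and value of joint tray below 0.004 m and horizontal distance between rod_grip and stand_hole below 0.009 m and angle between rod_grip's own z axis and vertical below 0.1 rad and z of rod_grip in the frame of stand_hole between 0.026 and 0.033 m and horizontal distance between cap_knob and hole below 0.008 m and z of cap_knob in the frame of hole between 0.011 and 0.018 m and angle between cap_knob's own z axis and vertical below 0.06 rad); the robot touches nothing.
It fails at once if a bystander is pushed more than 40 mm from its place (distance of any of offcut, hammer, spanner from where it was at the start of the episode above 0.04 m).
Of bar_a, bar_b, bar_c only 2 to 3 are there at a start; the rules pass over those that are not, and their reading is None.
At some moment in a run one of cap may be knocked a few centimetres aside while the robot is not near it.
It also fails if it takes over 210 s, if anything falls off the work surface, if the arm or the gripper's body presses on something with over 40 N, if the wrist force passes 120 N, or if a joint passes its speed limit or range.

## Working session

There is one attempt and no reset: what is moved stays moved. The work goes in short steps, Python scripts to look and compute and a tool call to move; the robot and the scene stay as the last step left them, time stands still between calls to the robot, and variables do not carry over. Pictures are saved under pics/ and viewed, at most 16 in all, crops included, and the job is handed in when it is done.

Besides the shell and the picture viewer there is one more tool, called after ">>>" as a command line: name --argument value ..., lists and objects as JSON in quotes. move_arm: Moves the arm, as the interface text tells. Its arguments: {"type":"object","properties":{"increments":{"type":"string"},"newtons":{"type":"number"}},"required":["increments"]}

```bash
mkdir -p pics; ls
cat > h.py <<'E'
from plant import robot
import numpy as np, cv2
def grab(n,f):
    ci=robot.camera_info(n); im=robot.grab_frame(n); cv2.imwrite('pics/'+f+'.png',im[:,:,::-1]); np.savez('pics/'+f+'.npz',K=ci['K'],P=ci['pose'],im=im); return im
def ray(f,u,v):
    d=np.load('pics/'+f+'.npz'); K,P=d['K'],d['P']
    x=np.linalg.inv(K)@[u,v,1.]; d=P[:3,:3]@np.array([x[0],-x[1],-x[2]]); return P[:3,3],d
def onz(f,u,v,z):
    o,d=ray(f,u,v); return o+d*(z-o[2])/d[2]
def proj(f,p):
    d=np.load('pics/'+f+'.npz'); K,P=d['K'],d['P']
    c=P[:3,:3].T@(np.array(p,float)-P[:3,3]); q=K@np.array([c[0],-c[1],-c[2]]); return q[:2]/q[2]
E
python3 - <<'E'
from h import *
grab('top','t0');grab('scene','s0')
print(robot.camera_info('top'),robot.camera_info('scene'),robot.tcp_to_grasp)
print(robot.read_state())
E
```

```text
pics
{'K': array([[432.24678723,   0.        , 251.62209573],
       [  0.        , 432.24678723, 192.0993735 ],
       [  0.        ,   0.        ,   1.        ]]), 'pose': array([[-6.64261946e-02,  9.75909951e-01, -2.07815611e-01,
         3.26497010e+02],
       [-9.97788750e-01, -6.44946703e-02,  1.60638516e-02,
         1.96466992e+01],
       [ 2.27387329e-03,  2.08423139e-01,  9.78036106e-01,
         1.38854239e+03],
       [ 0.00000000e+00,  0.00000000e+00,  0.00000000e+00,
         1.00000000e+00]])} {'K': array([[387.51660583,   0.        , 248.88980094],
       [  0.        , 387.51660583, 189.76418657],
       [  0.        ,   0.        ,   1.        ]]), 'pose': array([[ 6.22715274e-01, -6.66837896e-01,  4.09332270e-01,
         1.19985735e+03],
       [ 7.82448517e-01,  5.30756385e-01, -3.25686932e-01,
        -4.89169011e+02],
       [-7.53275745e-05,  5.23091655e-01,  8.52276431e-01,
         1.33302025e+03],
       [ 0.00000000e+00,  0.00000000e+00,  0.00000000e+00,
         1.00000000e+00]])} 18.700000000000003
{'time_s': 0.1, 'q': array([ 1.29298283e+00,  3.14169372e-01, -4.79822339e-02,  1.21022470e+00,
        3.88255191e-06,  1.57076818e+00]), 'joint_vel': array([-5.89473765e-05, -1.13298327e-03,  3.51976848e-03,  3.64787438e-04,
       -4.39197530e-04, -7.83058626e-05]), 'effort': array([-4.55193481e-05, -5.40764058e+01,  3.40542197e+01,  1.12196323e-02,
        4.97029771e-05,  5.62623185e-06]), 'tcp_pos': array([164.40426117, 576.48044359, 230.51098895]), 'eef_rot': array([-3.14001268e+00, -3.92701984e-06,  2.86380730e+00]), 'wrist_force': array([-0.17358466, -0.46675436,  1.16494789]), 'ft_torque': array([-0.03039909, -0.0069737 , -0.00821397]), 'finger_force': 0.0, 'gripper_width': 85.26537968150632}
```

View pics/t0.png

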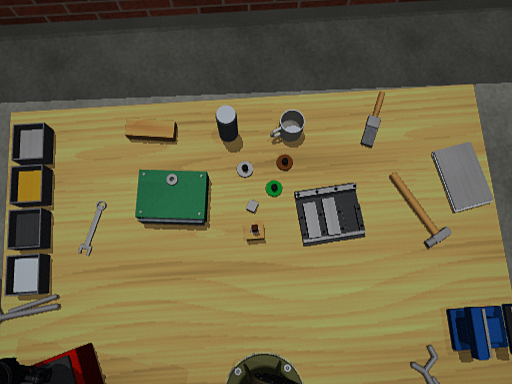

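View pics/s0.png

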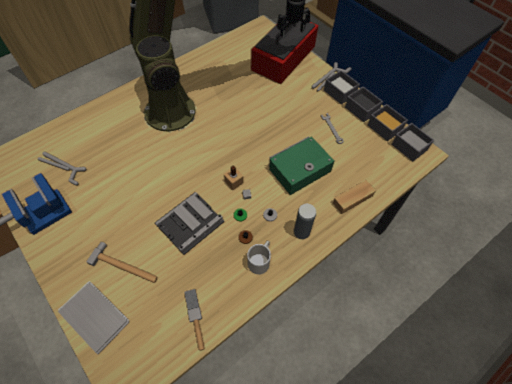

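Top view: magazine at (172,197) with hole (172,180), rod stand (255,231), steel cap (245,170), look-alikes green (274,188) and brown (284,162), fixture (330,213), offcut (252,206), hammer (420,210), spanner (93,228).

Run:
```python
from h import *
a=np.load('pics/t0.npz')['im'][145:255,125:375,::-1]
cv2.imwrite('pics/t0c.png',cv2.resize(a,None,fx=3.2,fy=3.2,interpolation=cv2.INTER_CUBIC))
for n,u,v,z in [('hole',172,179.5,86),('cap',244.5,168,20),('rod',255,229,110),('standbase',255,236,55),('fixt',330,213,35),('fence l',298,195,35),('fence r',355,187,35),('toe l',304,243,15),('toe r',363,235,15),('mag tl',138,170,78),('mag tr',209,171,78),('mag bl',136,219,78),('mag br',207,221,78),('offcut',252,206,22)]: print(n,onz('t0',u,v,z).round(1))
```

```text
hole [659.4 241.8  86. ]
cap [699.4  15.1  20. ]
rod [485.7  -3.9 110. ]
standbase [470.9  -3.5  55. ]
fixt [ 530.1 -246.    35. ]
fence l [ 594.9 -149.9   35. ]
fence r [ 608.9 -335.    35. ]
toe l [ 442.8 -157.6   15. ]
toe r [ 455.6 -347.5   15. ]
mag tl [699.1 348.5  78. ]
mag tr [681.2 126.8  78. ]
mag bl [544.4 356.5  78. ]
mag br [523.9 140.2  78. ]
offcut [571.3  -1.   22. ]
```

View pics/t0c.png

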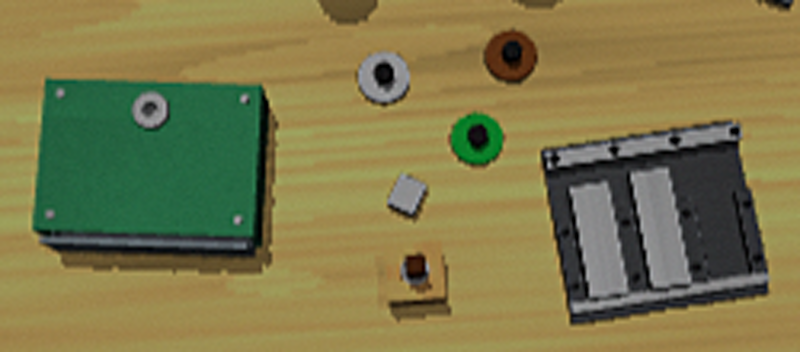

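>>> move_arm --increments "0 0 -0.145 5 -5 0 8.5;0 0 -0.145 5 -5 0 8.5;0 0 -0.145 5 -5 0 8.5;0 0 -0.145 5 -5 0 8.5;0 0 -0.145 1.5 -4.7 0.3 8.5;0 0 -0.145 1.5 -4.7 0.3 8.5;0 0 -0.145 1.5 -4.7 0.3 8.5;0 0 -0.145 1.5 -4.7 0.3 8.5;0 0 -0.133 1.5 -4.7 0.3 6;0 0 0 1.5 -4.7 0.3 6;0 0 0 1.5 -4.7 0.3 6;0 0 0 0.5 -3.2 0 6"

```text
time_s: 1.3
tcp_pos: [416.7, 71.9, 252.6]
eef_rot: [3.141, 0.0, 1.569]
wrist_force: [0.9, -0.4, -0.4]
gripper_width: 59.8
finger_force: 0.0
```

Run:
```python
from h import *
s=robot.read_state();print(s['time_s'],s['tcp_pos'],s['eef_rot'])
print(robot.camera_info('wrist'));grab('wrist','w1')
```

```text
1.3 [416.69570784  71.8779384  252.57845677] [3.14065362e+00 4.87178575e-04 1.56877412e+00]
{'K': array([[284.39107025,   0.        , 260.13595634],
       [  0.        , 284.39107025, 188.47895831],
       [  0.        ,   0.        ,   1.        ]]), 'pose': array([[ 9.99997941e-01,  2.02453179e-03, -1.35681880e-04,
         4.15494563e+02],
       [-1.86746817e-03,  9.44444660e-01,  3.28665175e-01,
         1.56610913e+02],
       [ 7.93537121e-04, -3.28664245e-01,  9.44446496e-01,
         3.96123887e+02],
       [ 0.00000000e+00,  0.00000000e+00,  0.00000000e+00,
         1.00000000e+00]])}
```

View pics/w1.png

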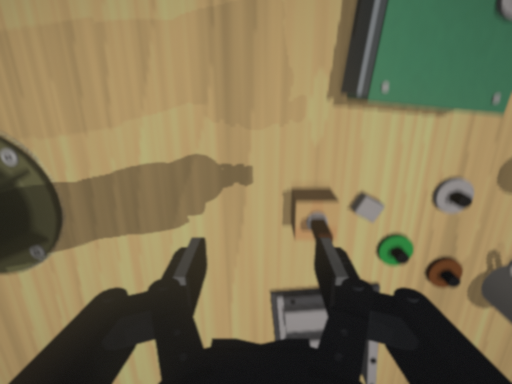

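Wrist picture: stand at (315,213), handle at (318,225) beside the right finger; the camera sits on the +y side of the tool. I move so that the rod is clear of the fingers.

>>> move_arm --increments "0 0 0 2.8 -4.4 0 6;0 0 0 2.8 -4.4 0 6;0 0 0 2.7 -4.4 0 6;0 0 0 0 0 0 6;0 0 0 0 0 0 6"

```text
time_s: 1.85
tcp_pos: [495.6, -53.3, 251.5]
eef_rot: [-3.14, -0.001, 1.568]
wrist_force: [-0.3, 0.2, 0.3]
gripper_width: 60.6
finger_force: 0.0
```

Run:
```python
from h import *
s=robot.read_state();print(s['time_s'],s['tcp_pos'],s['eef_rot'])
grab('wrist','w2')
```

```text
1.85 [495.60355688 -53.26618543 251.54258156] [-3.13986969e+00 -5.29474380e-04  1.56839237e+00]
```

View pics/w2.png

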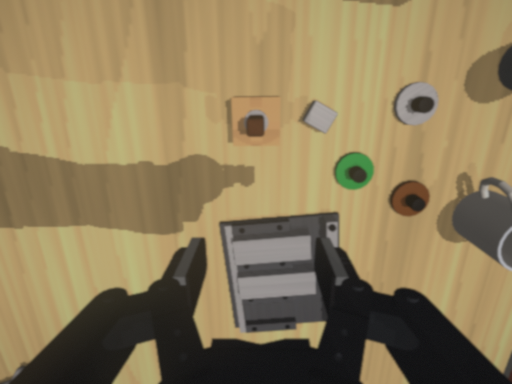

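Rod handle top at about (256,126), stand top (256,121), steel cap (416,104), fixture with two bars (272,250) and (275,285).

Run:
```python
from h import *
im=np.load('pics/w2.npz')['im'].astype(int)
r,g,b=im[...,0],im[...,1],im[...,2]
sub=np.zeros(r.shape,bool); sub[85:160,220:290]=1
m=(sub&(r<110)&(r-b>15)).astype(np.uint8)
for c in cv2.findContours(m,0,2)[0]:
    if cv2.contourArea(c)>30: print('handle',cv2.boundingRect(c),cv2.minAreaRect(c))
hsv=cv2.cvtColor(np.load('pics/w2.npz')['im'],cv2.COLOR_RGB2HSV)
print(hsv[100:145:8,238],hsv[120,215], hsv[126,256],hsv[116,256])
for u,v in [(232,96),(280,96),(280,145),(232,145)]: print(onz('w2',u,v,55).round(1))
for z in (109,): print(onz('w2',256,127,z))
```

```text
handle (245, 115, 19, 21) ((254.0, 125.0), (20.0, 18.0), 90.0)
[[ 17 120 189]
 [ 16 118 188]
 [ 16 119 189]
 [ 16 118 141]
 [ 16 121 171]
 [ 16 119 186]] [ 19 107 183] [ 13 134  95] [16 98 70]
[462.2  24.7  55. ]
[516.8  24.6  55. ]
[517.9 -31.4  55. ]
[460.2 -31.3  55. ]
[490.12062646  -3.47999549 109.        ]
```

>>> move_arm --increments "0 0 0 -0.3 2.5 -2 5;0 0 0 -0.3 2.5 -2 5;0 0 0 0 0 -4 5;0 0 0 0 0 -4 5;0 0 0 0 0 -3 5;0 0 0 0 0 -2 5;0 0 0 0 0 -0.6 5;0 0 0 0 0 0 5"

```text
time_s: 2.7
tcp_pos: [488.7, -1.4, 76.0]
eef_rot: [-3.14, -0.0, 1.572]
wrist_force: [-0.3, -0.1, 0.5]
gripper_width: 49.7
finger_force: 0.0
```

>>> move_arm --increments "0 0 0 0 -0.2 -0.1 5;0 0 0 0 0 0 1;0 0 0 0 0 0 1;0 0 0 0 0 0 1;0 0 0 0 0 0 1;0 0 0 0 0 0 1;0 0 0 0 0 0 1" --newtons 60

```text
time_s: 3.4
tcp_pos: [490.6, -4.5, 76.4]
eef_rot: [3.14, -0.0, 1.571]
wrist_force: [-0.9, -0.3, 6.2]
gripper_width: 16.9
finger_force: 59.1
```

>>> move_arm --increments "0 0 0 0 0 3 1;0 0 0 0 0 4 1;0 0 0 0 0 4 1;0 0 0 2 2 3 1;0 0 0 3 3.2 0 1;0 0 0 3 3.2 0 1;0 0 0 3 3.2 0 1;0 0 0 3 3.2 0 1;0 0 0 2 2.2 0 1;0 0 0 0.5 1 0 1;0 0 0 0 0 0 1;0 0 0 0 0 0 1"

```text
time_s: 4.6
tcp_pos: [653.9, 174.8, 215.1]
eef_rot: [-3.14, 0.001, 1.571]
wrist_force: [-0.7, -0.4, -0.6]
gripper_width: 17.2
finger_force: 59.5
```

Run:
```python
from h import *
s=robot.read_state();print(s['time_s'],s['tcp_pos'],s['eef_rot'],s['gripper_width'])
grab('wrist','w3')
```

```text
4.6 [653.9341472  174.77487582 215.05900268] [-3.14042648e+00  8.18229956e-04  1.57058577e+00] 17.204300088758572
```

View pics/w3.png

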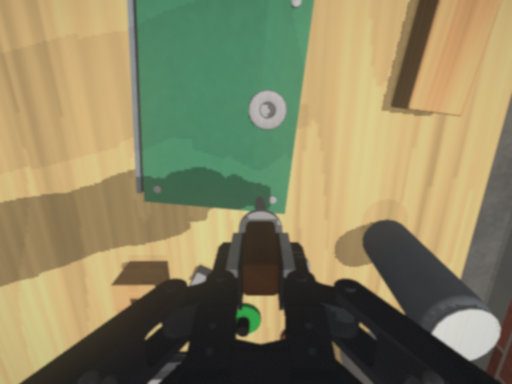

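Access-hole rim at (267,110) on the magazine top; rod in fingers with its tip at about (261,200).

Run:
```python
from h import *
im=np.load('pics/w3.npz')['im']; hsv=cv2.cvtColor(im,cv2.COLOR_RGB2HSV)
m=np.zeros(hsv.shape[:2],np.uint8); m[85:135,240:293]=(hsv[85:135,240:293,1]<60)
c=max(cv2.findContours(m,0,2)[0],key=cv2.contourArea); e=cv2.fitEllipse(c); print(e)
p=onz('w3',*e[0],86); print(p)
for du in(-e[1][0]/2,e[1][0]/2): print(onz('w3',e[0][0]+du,e[0][1],86))
print('tip proj',proj('w3',[653.9,174.8,143.6]))
sub=im[190:216,245:280].astype(int).sum(2); print(sub[::2,::2])
g=((hsv[...,0]>55)&(hsv[...,0]<90)&(hsv[...,1]>100)).astype(np.uint8)
c=max(cv2.findContours(g[:215],0,2)[0],key=cv2.contourArea)
# right edge, front edge lines
for y in (20,60,100,160): 
    xs=np.where(g[y])[0]; print(y,onz('w3',xs.min(),y,78).round(1),onz('w3',xs.max(),y,78).round(1))
```

```text
((267.15362548828125, 109.36104583740234), (38.50558853149414, 39.593017578125), 10.893674850463867)
[659.03637977 242.13732346  86.        ]
[641.21816169 242.1367241   86.        ]
[676.85169513 242.13792271  86.        ]
tip proj [261.72368439 199.95021643]
[[244 243 241 243 247 245 244 242 244 246 245 244 261 330 347 348 348 349]
 [242 242 242 244 247 246 248 245 246 243 245 245 262 330 346 345 344 347]
 [240 242 242 242 243 245 246 248 246 245 244 245 262 329 342 345 344 348]
 [242 242 242 241 242 241 240 239 239 245 244 248 277 395 419 370 344 347]
 [243 243 243 242 242 238 228 224 232 241 244 253 339 503 532 476 365 343]
 [241 243 242 242 244 234 221 222 224 238 245 256 352 501 527 493 379 346]
 [245 245 243 242 243 230 223 223 224 228 241 250 317 466 490 431 354 346]
 [245 251 249 248 246 230 223 223 222 222 239 246 267 347 367 349 344 346]
 [281 317 320 317 288 235 222 225 222 219 232 245 277 334 340 340 344 346]
 [330 340 342 340 322 256 224 226 227 223 234 259 311 335 341 342 345 346]
 [443 425 377 310 281 256 260 268 271 267 258 271 309 333 339 343 344 347]
 [557 478 340 311 358 409 445 451 452 447 417 365 314 294 326 370 374 369]
 [439 348 398 459 482 487 490 489 491 490 490 486 461 397 333 402 502 521]]
20 [546.7 316.4  78. ] [692.3 316.3  78. ]
60 [552.1 284.7  78. ] [686.7 284.6  78. ]
100 [548.7 250.1  78. ] [641.1 250.1  78. ]
160 [541.3 192.2  78. ] [670.6 192.3  78. ]
```

>>> move_arm --increments "0 0 0 0.3 3.4 0 1;0 0 0 0.3 3.3 0 1;0 0 0 0 0 -2 1;0 0 0 0 0 -2 1;0 0 0 0 0 -0.9 1;0 0 0 0 0 0 1;0 0 0 0 0 0 1"

```text
time_s: 5.35
tcp_pos: [660.9, 241.8, 167.3]
eef_rot: [3.141, -0.0, 1.57]
wrist_force: [-0.1, -0.2, 0.4]
gripper_width: 17.3
finger_force: 59.6
```

>>> move_arm --increments "0 0 0 -0.1 0 -1 1;0 0 0 0 0 -1 1;0 0 0 0 0 -1 1;0 0 0 0 0 -0.8 1;0 0 0 0 0 -0.5 1;0 0 0 0 0 -0.3 1;0 0 0 0 0 0 1"

```text
time_s: 6.05
tcp_pos: [660.1, 242.6, 120.4]
eef_rot: [3.141, -0.0, 1.571]
wrist_force: [-0.5, -0.4, 6.3]
gripper_width: 16.8
finger_force: 60.4
```

Force 6 N matches the latch spring. Wait a little for the tray, then check with the top camera.

>>> move_arm --increments "0 0 0 0 0 0 1;0 0 0 0 0 0 1;0 0 0 0 0 0 1;0 0 0 0 0 0 1;0 0 0 0 0 0 1;0 0 0 0 0 0 1"

```text
time_s: 6.65
tcp_pos: [660.1, 242.6, 121.0]
eef_rot: [3.141, -0.0, 1.571]
wrist_force: [-0.5, -1.1, 6.0]
gripper_width: 16.9
finger_force: 60.4
```

Run:
```python
from h import *
im=grab('top','t1'); a=np.load('pics/t0.npz')['im']
d=(np.abs(im.astype(int)-a).sum(2)>60)[200:270,120:225]; print(d.sum(1))
```

```text
[ 93  91  91  88  93  92  95  95  95  95  96  95  95  92  95  89  91  81
  73  55  89  82  85  86  56  40  48  48  60  90 102 100 100 103 101 100
 102  99 102 100  99 100  99 101 102 100 100 103 101  99 101 101 100 100
 101 101 100 102 103 100  97 101  98 101  99  95  94  94  93  94]
```

>>> move_arm --increments "0 0 0 0 0 3 1;0 0 0 0 0 4 1;0 0 0 0 0 2 1;0 0 0 -3.2 -2.4 0 1;0 0 0 -3.2 -2.4 0 1;0 0 0 -3.2 -2.4 0 1;0 0 0 -3.2 -2.4 0 1;0 0 0 -3.2 -2.4 0 1;0 0 0 0 0 0 1;0 0 0 0 0 0 1"

```text
time_s: 7.7
tcp_pos: [499.3, 122.3, 210.3]
eef_rot: [3.141, -0.0, 1.57]
wrist_force: [0.6, 0.6, -0.2]
gripper_width: 17.6
finger_force: 59.5
```

Run:
```python
from h import *
s=robot.read_state();print(s['time_s'],s['tcp_pos'],s['eef_rot'],s['gripper_width'])
grab('wrist','w4')
```

```text
7.7 [499.3031403  122.26516977 210.33332306] [ 3.14140861e+00 -3.26776983e-04  1.57005689e+00] 17.6249911878902
```

View pics/w4.png

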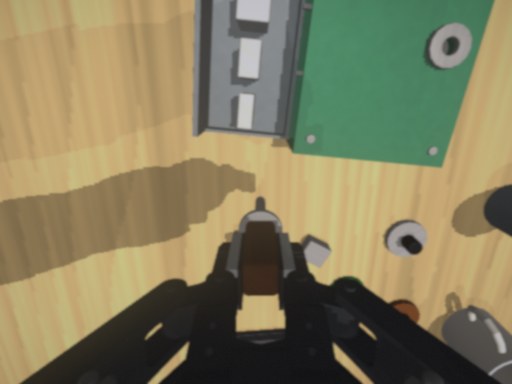

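Tray is out; packers at about (246,110), (250,58), (253,10) with differing widths; fourth is out of view. Cap still at (406,238). First the rod goes back.

>>> move_arm --increments "0 0 0 -0.2 -3.1 0 1;0 0 0 -0.3 -3.2 0 1;0 0 0 -0.2 -3.2 0 1;0 0 0 -0.2 -3.1 0 1;0 0 0 0 0 -2 1;0 0 0 0 0 -2.5 1;0 0 0 0 0 -1 1;0 0 0 0 0 0 1;0 0 0 0 0 0 1"

```text
time_s: 8.65
tcp_pos: [491.5, -3.0, 155.7]
eef_rot: [3.141, 0.0, 1.572]
wrist_force: [0.2, 0.2, -0.6]
gripper_width: 17.5
finger_force: 59.5
```

Run:
```python
from h import *
im=np.load('pics/w4.npz')['im']; hsv=cv2.cvtColor(im,cv2.COLOR_RGB2HSV)
m=np.zeros(hsv.shape[:2],np.uint8); s=(slice(0,135),slice(205,290)); m[s]=(hsv[s][...,2]>165)&(hsv[s][...,1]<40)
for c in cv2.findContours(m,0,2)[0]:
    if cv2.contourArea(c)<80: continue
    r=cv2.minAreaRect(c); b=cv2.boxPoints(r); B=np.array([onz('w4',*q,63)[:2] for q in b]); print(r, B.mean(0).round(1), np.linalg.norm(np.diff(B,axis=0),axis=1).round(1), B.round(1).tolist())
print(hsv[110,200:300:3,2], hsv[58,200:300:3,2])
```

```text
((245.10000610351562, 110.80001068115234), (13.785551071166992, 34.29778289794922), 4.763640880584717) [483.2 186.9] [32.9 13.4 32.9] [[474.6, 171.1], [478.3, 203.8], [491.6, 202.7], [488.4, 170.0]]
((249.02816772460938, 57.676361083984375), (20.1846981048584, 38.160343170166016), 4.969740867614746) [487.7 234.9] [32.6 18.5 32.6] [[476.4, 219.5], [480.3, 251.8], [498.7, 250.4], [495.6, 217.9]]
((253.0, 10.0), (20.0, 32.0), 90.0) [491.8 273.8] [28.2 15.5 28.7] [[477.8, 281.6], [506.0, 281.6], [506.1, 266.1], [477.4, 266.1]]
[ 72  71  71 112 134 134 134 134 134 134 121  93  98 185 201 202 202 190
 124 135 134 135 136 137 137 134  96  89  86  74  89  86  86 120] [ 79  67  67  74 129 135 135 136 138 138 137 100  94 158 200 203 203 199
 199 197 143 141 141 141 141 140 141 136  92  91  91  74  96  88]
```

>>> move_arm --increments "0 0 0 -0.1 0 -1 1;0 0 0 0 0 -1.5 1;0 0 0 0 0 -0.7 1;0 0 0 0 0 0 1"

```text
time_s: 9.05
tcp_pos: [489.1, -3.3, 122.5]
eef_rot: [-3.14, -0.0, 1.571]
wrist_force: [0.6, 0.0, -0.3]
gripper_width: 17.2
finger_force: 59.5
```

Tip is just below the mouth level with no contact. Lower on, then release.

>>> move_arm --increments "0 0 0 0.05 0 -1.5 1;0 0 0 0 0 -1.5 1;0 0 0 0 0 -0.9 1;0 0 0 0 0 -0.4 1;0 0 0 0 0 0 1;0 0 0 0 0 0 1"

```text
time_s: 9.65
tcp_pos: [490.8, -3.4, 80.9]
eef_rot: [3.141, -0.0, 1.571]
wrist_force: [-0.1, -0.4, -0.7]
gripper_width: 17.0
finger_force: 59.6
```

>>> move_arm --increments "0 0 0 0 0 -0.35 1;0 0 0 0 0 0 1;0 0 0 0 0 0 5;0 0 0 0 0 0 5;0 0 0 0 0 0 5;0 0 0 0 0 3 5;0 0 0 0 0 4 5;0 0 0 0 0 4 5;0 0 0 0.3 -3.5 3 5;0 0 0 0.3 -4 0 5;0 0 0 0.3 -4 0 5;0 0 0 0 -2.5 0 5"

```text
time_s: 10.85
tcp_pos: [499.8, -145.8, 217.4]
eef_rot: [3.14, 0.001, 1.57]
wrist_force: [0.2, 0.9, 0.2]
gripper_width: 49.9
finger_force: 0.0
```

Run:
```python
from h import *
s=robot.read_state();print(s['time_s'],s['tcp_pos'],s['eef_rot'],s['gripper_width'])
im=grab('wrist','w5')
cv2.imwrite('pics/w5c.png',cv2.resize(im[60:310,150:420,::-1],None,fx=2.2,fy=2.2,interpolation=cv2.INTER_CUBIC))
```

```text
10.85 [ 499.78419233 -145.83718678  217.40701569] [3.14013622e+00 1.04223465e-03 1.56950265e+00] 49.93683102983728
```

View pics/w5c.png

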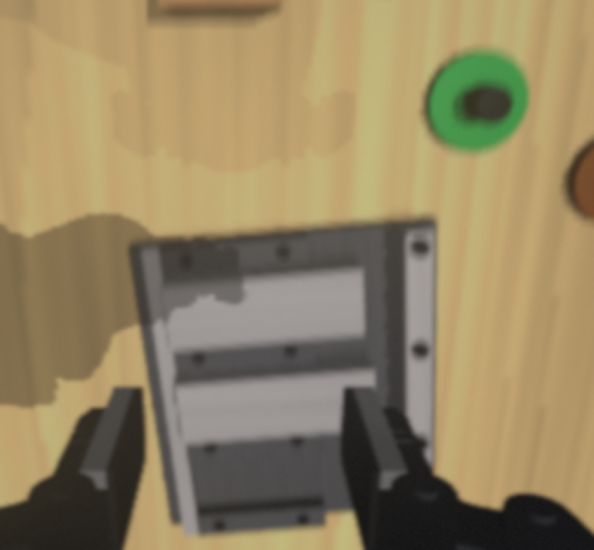

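>>> move_arm --increments "0 0 0 1 -3.5 0 5;0 0 0 1 -3.5 0 5;0 0 0 0 0 0 5;0 0 0 0 0 0 5;0 0 0 0 0 0 5"

```text
time_s: 11.4
tcp_pos: [518.9, -212.5, 216.6]
eef_rot: [-3.141, -0.001, 1.571]
wrist_force: [-0.4, -0.1, 0.1]
gripper_width: 50.3
finger_force: 0.0
```

Run:
```python
from h import *
s=robot.read_state();print(s['time_s'],s['tcp_pos'],s['eef_rot'],s['gripper_width'])
im=grab('wrist','w6')
cv2.imwrite('pics/w6c.png',cv2.resize(im[60:260,150:420,::-1],None,fx=2.9,fy=2.9,interpolation=cv2.INTER_NEAREST))
```

```text
11.4 [ 518.87145976 -212.49539165  216.6317296 ] [-3.14093862e+00 -7.44539194e-04  1.57129311e+00] 50.261976415868695
```

View pics/w6c.png

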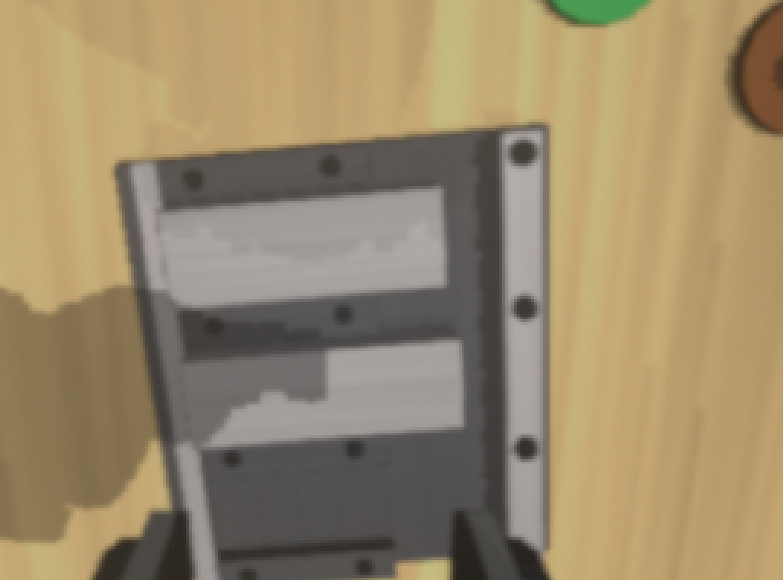

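Bars' ends: bar 1 at crop (443,188)-(447,287), bar 2 at (461,340)-(464,427); fence inner edge from (500,132) to (507,545).

Run:
```python
from h import *
im=np.load('pics/w6.npz')['im'].astype(float).mean(2)
def edge(row,c0,c1,sgn):
    r=im[row]; d=sgn*np.diff(r[c0:c1]); i=d.argmax()
    w=np.clip(d[max(i-2,0):i+3],0,None); return c0+0.5+(np.arange(max(i-2,0),i-2+len(w) if i>=2 else len(w))*w).sum()/w.sum()
F=[]
for row in list(range(112,162,4))+list(range(170,215,4)):
    F.append(onz('w6',edge(row,315,330,1),row,35)[:2])
F=np.array(F); k=np.polyfit(F[:,1],F[:,0],1); print('fence',k,np.abs(np.polyval(k,F[:,1])-F[:,0]).max())
yaw=np.arctan(-k[0]); n=np.array([np.cos(yaw),np.sin(yaw)]);print('yaw',yaw)
for r0,r1,c in [(130,156,303),(180,205,309)]:
    B=np.array([onz('w6',edge(r,c-7,c+7,-1),r,35)[:2] for r in range(r0,r1,3)])
    g=[(np.polyval(k,b[1])-b[0])*np.cos(yaw) for b in B]; print('gap',np.round(g,1), B.mean(0))
    # side edges
col=285
def vedge(col,r0,r1,s):
    d=s*np.diff(im[r0:r1,col]); return r0+0.5+d.argmax()
for a,b in [((118,135),(150,172)),((168,187),(196,218))]:
    v1=vedge(292,*a,1);v2=vedge(292,*b,-1); print(v1,v2,onz('w6',292,v1,35)[:2],onz('w6',292,v2,35)[:2])
v=vedge(326,95,115,1); print('fence end',onz('w6',330,104.5,35)[:2])
```

```text
fence [-8.97892533e-02  5.72927453e+02] 0.7525926165656074
yaw 0.08954911693064938
gap [23.2 23.2 23.2 23.1 23.1 22.9 22.7 23.  23.1] [ 566.32494723 -184.39808683]
gap [18.1 18.  18.  17.8 17.6 17.7 18.  18.1 18.1] [ 576.94998929 -245.29067628]
124.5 159.5 [ 553.26153952 -164.6445793 ] [ 554.76287039 -204.82359537]
177.5 208.5 [ 555.5842009  -226.80426083] [ 557.08530457 -266.97719627]
fence end [ 594.17865331 -143.05184603]
```

>>> move_arm --increments "0 0 -0.05 -0.3 4.5 0 3.6;0 0 -0.05 -0.3 4.5 0 3.6;0 0 0 -0.3 4.5 0 3.6;0 0 0 -0.3 4.5 0 3.6;0 0 0 -0.3 4.5 0 3.6;0 0 0 -0.3 4.5 0 3.6;0 0 0 -0.3 4.5 0 3.6;0 0 0 -0.3 4.5 0 3.6;0 0 0 -0.3 4.5 -2 3.6;0 0 0 -0.3 4.2 -3 3.6;0 0 0 0 0 -2 3.6;0 0 0 0 0 0 3.6"

```text
time_s: 12.65
tcp_pos: [486.0, 233.1, 145.1]
eef_rot: [-3.137, 0.003, 1.475]
wrist_force: [-0.6, -0.7, -0.5]
gripper_width: 35.5
finger_force: 0.0
```

>>> move_arm --increments "0 0 0 0.15 0.15 -3 3.6;0 0 0 0 0 -3 3.6;0 0 0 0 0 -3 3.6;0 0 0 0 0 -1.5 3.6;0 0 0 0 0 -0.4 3.6;0 0 0 0 0 0 3.6"

```text
time_s: 13.25
tcp_pos: [491.1, 233.5, 39.5]
eef_rot: [3.141, -0.0, 1.47]
wrist_force: [-0.7, 0.7, 0.3]
gripper_width: 36.0
finger_force: 0.0
```

>>> move_arm --increments "0 0 0 -0.2 0.1 -0.3 3.6;0 0 0 0 0 0 3.6;0 0 0 0 0 0 1;0 0 0 0 0 0 1;0 0 0 0 0 0 1;0 0 0 0 0 0 1" --newtons 40

```text
time_s: 13.85
tcp_pos: [489.4, 235.0, 36.7]
eef_rot: [3.141, -0.001, 1.471]
wrist_force: [-1.8, -0.9, 7.1]
gripper_width: 19.5
finger_force: 41.3
```

>>> move_arm --increments "0 0 0 0 0 2.5 1;0 0 0 0 0 4 1;0 0 0 0 0 4 1;0 0 0 0.5 -3 2.8 1;0 0 0.048 1.2 -5 0 1;0 0 0.048 1.2 -5 0 1;0 0 0.048 1.2 -5 0 1;0 0 0.046 1.2 -5 0 1;0 0 0 1.2 -5 0 1;0 0 0 1.2 -5 0 1;0 0 0 1.1 -5 0 1;0 0 0 0 0 0 1"

```text
time_s: 15.05
tcp_pos: [575.5, -141.7, 168.5]
eef_rot: [3.141, 0.003, 1.654]
wrist_force: [0.4, 0.3, -1.1]
gripper_width: 19.4
finger_force: 40.4
```

>>> move_arm --increments "0 0 0 0.2 -3.5 -2 1;0 0 0 0 0 -3 1;0 0 0 0 0 -2 1;0 0 0 0 0 0 1;0 0 0 0 0 0 1"

```text
time_s: 15.55
tcp_pos: [576.3, -170.2, 98.8]
eef_rot: [-3.141, -0.001, 1.661]
wrist_force: [0.6, 0.4, -0.1]
gripper_width: 19.2
finger_force: 40.4
```

Run:
```python
from h import *
s=robot.read_state();print(s['time_s'],s['tcp_pos'],s['eef_rot'],s['gripper_width'],s['wrist_force'],s['ft_torque'])
im=grab('wrist','w7')
cv2.imwrite('pics/w7c.png',cv2.resize(im[120:320,160:360,::-1],None,fx=3,fy=3,interpolation=cv2.INTER_NEAREST))
```

```text
15.55 [ 576.33797902 -170.22460644   98.83505513] [-3.14063711e+00 -5.18296728e-04  1.66133500e+00] 19.16874151522229 [ 0.58399765  0.44343967 -0.13428694] [ 0.01389852 -0.0542077  -0.04570616]
```

View pics/w7c.png

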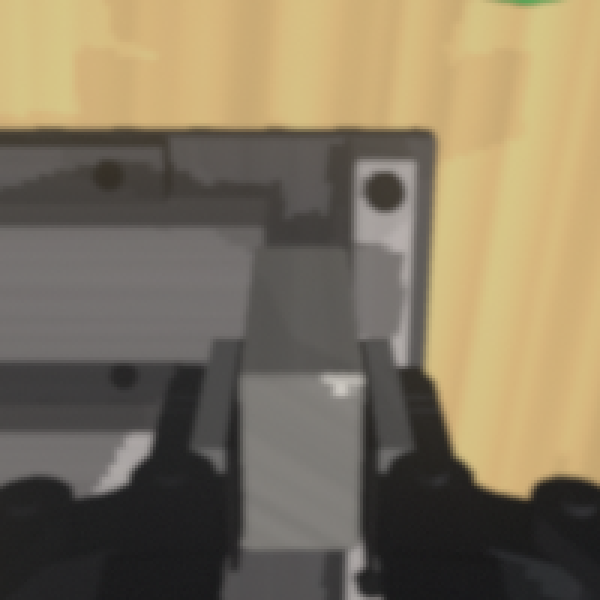

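Held packer's lower front edge spans crop (250..355, 247); bar end edge near (268,225), fence inner face at (355,200).

Run:
```python
from h import *
for u in (250,355): print(onz('w7',160+u/3,120+247/3,70))
im=np.load('pics/w7.npz')['im'].astype(float).mean(2)
print(im[198,240:285].round()); print(im[185,240:295].round());print(im[178,260:295].round())
print('bar',onz('w7',160+268/3,120+228/3,35),'fence',onz('w7',160+355/3,120+200/3,35), 572.93+0.0898*-1*onz('w7',160+355/3,120+200/3,35)[1])
```

```text
[ 562.75528919 -156.13133419   70.        ]
[ 585.51474213 -154.05256835   70.        ]
[100. 100. 100. 100. 100. 100.  97.  88.  77.  66.  63.  62.  62.  62.
  62.  62.  61.  60.  61.  61.  62.  62.  63.  63.  63.  63.  63.  62.
  62.  63.  63.  64.  66.  67.  68.  68.  78. 101. 129. 150. 159. 163.
 164. 164. 163.]
[ 65.  65.  64.  65.  65.  65.  64.  65.  65.  63.  64.  63.  65.  69.
  75.  80.  84.  86.  87.  87.  88.  89.  88.  89.  88.  88.  88.  87.
  85.  80.  72.  66.  65.  66.  65.  67.  75.  95. 119. 132. 128. 110.
  84.  64.  57.  57.  56.  57.  57.  57.  57.  58.  60.  70.  99.]
[ 89.  90.  89.  89.  89.  88.  87.  84.  78.  70.  66.  65.  66.  66.
  67.  68.  74.  92. 119. 142. 151. 150. 143. 125. 101.  82.  73.  69.
  68.  70.  78.  98. 124. 147. 159.]
bar [ 566.05365396 -164.634634     35.        ] fence [ 587.70499871 -154.94415522   35.        ] 586.8439851391373
```

>>> move_arm --increments "0 0 0 0.2 -0.6 -1 1;0 0 0 0 -0.6 -1 1;0 0 0 0 0 -0.5 1;0 0 0 0 0 0 1;0 0 0 0 0 0 1"

```text
time_s: 16.1
tcp_pos: [578.4, -182.8, 73.5]
eef_rot: [-3.141, -0.0, 1.661]
wrist_force: [-0.1, -0.5, -1.0]
gripper_width: 19.5
finger_force: 40.4
```

>>> move_arm --increments "0 0 0 0 0 -0.5 1;0 0 0 0 0 -0.4 1;0 0 0 0 0 -0.3 1;0 0 0 0 0 -0.3 1;0 0 0 0 0 0 1"

```text
time_s: 16.6
tcp_pos: [578.3, -182.7, 58.2]
eef_rot: [-3.141, -0.0, 1.661]
wrist_force: [-0.5, -0.0, -1.8]
gripper_width: 19.4
finger_force: 40.4
```

>>> move_arm --increments "0 0 0 0 0 -0.5 1;0 0 0 0 0 -0.5 1;0 0 0 0 0 -0.4 1;0 0 0 0 0 -0.3 1;0 0 0 0 0 0 1"

```text
time_s: 17.1
tcp_pos: [578.2, -182.7, 41.1]
eef_rot: [-3.141, -0.0, 1.661]
wrist_force: [-0.1, -0.3, 0.1]
gripper_width: 19.5
finger_force: 40.4
```

>>> move_arm --increments "0 0 0 0 0 -0.25 1;0 0 0 0 0 -0.1 1;0 0 0 0 0 0 1"

```text
time_s: 17.4
tcp_pos: [578.8, -182.9, 38.7]
eef_rot: [3.141, 0.0, 1.661]
wrist_force: [-0.8, -0.5, 3.5]
gripper_width: 19.6
finger_force: 40.9
```

>>> move_arm --increments "0 0 0 0 0 0 3.6;0 0 0 0 0 0 3.6;0 0 0 0 0 3 3.6;0 0 0 0 0 4 3.6;0 0 0 0 1 4 3.6;0 0 -0.048 -1.2 4.8 2 3.6;0 0 -0.048 -1.2 4.8 0 3.6;0 0 -0.048 -1.2 4.8 0 3.6;0 0 -0.046 -1.2 4.8 0 3.6;0 0 0 -1.2 4.8 0 3.6;0 0 0 -1.2 4.8 0 3.6;0 0 0 -1.2 4.8 0 3.6"

```text
time_s: 18.6
tcp_pos: [494.8, 162.0, 167.3]
eef_rot: [3.141, -0.0, 1.471]
wrist_force: [0.1, -0.3, -0.6]
gripper_width: 35.8
finger_force: 0.0
```

>>> move_arm --increments "0 0 0 -1 2.4 -1 3.6;0 0 0 0 0 -3 3.6;0 0 0 0 0 -2 3.6;0 0 0 0 0 0 3.6;0 0 0 0 0 0 3.6"

```text
time_s: 19.1
tcp_pos: [485.3, 184.1, 107.2]
eef_rot: [-3.141, 0.0, 1.471]
wrist_force: [-0.4, -0.1, -0.2]
gripper_width: 35.9
finger_force: 0.0
```

>>> move_arm --increments "0 0 0 -0.05 0.3 -2.5 3.6;0 0 0 0 0 -2.5 3.6;0 0 0 0 0 -1.5 3.6;0 0 0 0 0 -0.5 3.6;0 0 0 0 0 0 3.6;0 0 0 0 0 0 1;0 0 0 0 0 0 1;0 0 0 0 0 0 1;0 0 0 0 0 0 1;0 0 0 0 0 0 1"

```text
time_s: 20.1
tcp_pos: [486.0, 187.4, 38.2]
eef_rot: [3.139, -0.001, 1.471]
wrist_force: [-0.2, -0.1, 6.1]
gripper_width: 14.0
finger_force: 43.4
```

>>> move_arm --increments "0 0 0 0 0 2.5 1;0 0 0 0 0 4 1;0 0 0 0 0 4 1;0 0 0 0.8 -3 2.6 1;0 0 0.048 1.2 -5 0 1;0 0 0.048 1.2 -5 0 1;0 0 0.048 1.2 -5 0 1;0 0 0.046 1.2 -5 0 1;0 0 0 1.2 -5 0 1;0 0 0 1.2 -5 0 1;0 0 0 1.1 -5 0 1;0 0 0 0.8 -3.6 0 1"

```text
time_s: 21.3
tcp_pos: [581.8, -222.5, 168.1]
eef_rot: [3.141, 0.001, 1.659]
wrist_force: [0.1, -0.3, -1.6]
gripper_width: 14.0
finger_force: 42.3
```

>>> move_arm --increments "0 0 0 0 -1.5 -2 1;0 0 0 0 0 -3 1;0 0 0 0 0 -2.5 1;0 0 0 0 0 0 1;0 0 0 0 0 0 1"

```text
time_s: 21.8
tcp_pos: [581.3, -234.2, 93.1]
eef_rot: [-3.141, -0.001, 1.661]
wrist_force: [0.2, -0.1, 0.4]
gripper_width: 14.3
finger_force: 42.3
```

>>> move_arm --increments "0 0 0 0.5 -1 -1.5 1;0 0 0 0 0 -0.8 1;0 0 0 0 0 0 1;0 0 0 0 0 0 1"

```text
time_s: 22.2
tcp_pos: [586.5, -244.4, 69.9]
eef_rot: [-3.141, -0.0, 1.661]
wrist_force: [-0.2, 0.3, -1.4]
gripper_width: 14.5
finger_force: 42.3
```

>>> move_arm --increments "0 0 0 0 0 -0.4 1;0 0 0 0 0 -0.3 1;0 0 0 0 0 -0.3 1;0 0 0 0 0 0 1"

```text
time_s: 22.6
tcp_pos: [586.3, -244.2, 59.5]
eef_rot: [-3.141, -0.0, 1.661]
wrist_force: [-0.4, 0.1, -0.8]
gripper_width: 14.0
finger_force: 42.3
```

Bottom is at about 29, inside the gap without force; on down.

>>> move_arm --increments "0 0 0 0 0 -0.5 1;0 0 0 0 0 -0.5 1;0 0 0 0 0 -0.4 1;0 0 0 0 0 -0.3 1;0 0 0 0 0 -0.2 1;0 0 0 0 0 0 1"

```text
time_s: 23.2
tcp_pos: [586.6, -244.4, 40.8]
eef_rot: [-3.141, -0.0, 1.661]
wrist_force: [0.4, 0.2, -0.6]
gripper_width: 14.2
finger_force: 42.4
```

>>> move_arm --increments "0 0 0 0 0 -0.15 1;0 0 0 0 0 -0.1 1;0 0 0 0 0 0 1"

```text
time_s: 23.5
tcp_pos: [587.0, -244.6, 40.3]
eef_rot: [3.141, 0.001, 1.661]
wrist_force: [-4.1, 0.5, 11.4]
gripper_width: 14.4
finger_force: 44.0
```

>>> move_arm --increments "0 0 0 0 0 0 3.6;0 0 0 0 0 0 3.6;0 0 0 0 0 3 3.6;0 0 0 0 0 4 3.6;0 0 0 0 0 4 3.6;0 0 0 -1 -2 4 3.6;0 0 0 -1 -2 1 3.6;0 0 0 0 0 0 3.6;0 0 0 0 0 0 3.6;0 0 0 0 0 0 3.6"

```text
time_s: 24.5
tcp_pos: [566.2, -283.6, 197.1]
eef_rot: [-3.14, -0.002, 1.661]
wrist_force: [0.2, 0.0, -0.2]
gripper_width: 36.1
finger_force: 0.0
```

Run:
```python
from h import *
s=robot.read_state();print(s['time_s'],s['tcp_pos'],s['eef_rot'],s['gripper_width'])
im=grab('wrist','w8')
cv2.imwrite('pics/w8c.png',cv2.resize(im[20:270,130:430,::-1],None,fx=2.4,fy=2.4,interpolation=cv2.INTER_NEAREST))
```

```text
24.5 [ 566.1984727  -283.56198044  197.11208863] [-3.13991045e+00 -1.50708687e-03  1.66114015e+00] 36.0525644463597
```

View pics/w8c.png

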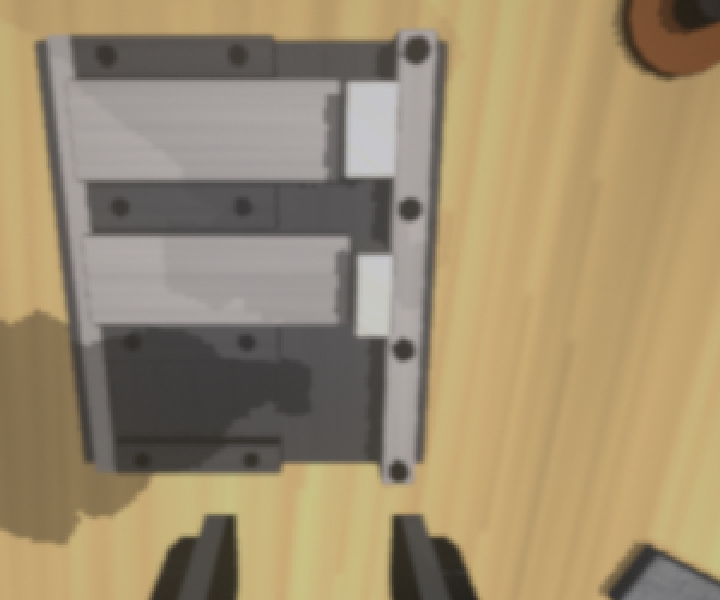

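Both packers stand in their gaps, packer tops at crop (371,130) and (375,295), bars at rows 80-181 and 236-324.

Run:
```python
from h import *
f=lambda x,y,z:onz('w8',130+x/2.4,20+y/2.4,z)[:2]
for a in [(371,82,65),(371,177,65),(341,80,35),(341,181,35),(375,254,65),(375,337,65),(347,236,35),(347,323,35)]: print(a,f(*a).round(1))
for a in [(106,55),]: pass
im=grab('top','t2')
```

```text
(371, 82, 65) [ 575.9 -167.6]
(371, 177, 65) [ 579.8 -200.5]
(341, 80, 35) [ 565.6 -164.5]
(341, 181, 35) [ 569.7 -203.4]
(375, 254, 65) [ 584.8 -229.2]
(375, 337, 65) [ 588.9 -262.7]
(347, 236, 35) [ 574.6 -225.9]
(347, 323, 35) [ 578.8 -264.3]
```

>>> move_arm --increments "0 0 0.138 -1.4 4.6 0 0;0 0 0.138 -1.4 4.6 0 0;0 0 0.138 -1.4 4.6 0 0;0 0 0.138 -1.4 4.6 0 0;0 0 0.138 -1.4 4.6 0 0;0 0 0.138 -1.4 4.6 0 0;0 0 0.138 -1.4 4.6 0 0;0 0 0.138 -1.4 4.6 0 0;0 0 0.138 -1.4 4.6 0 0;0 0 0.138 -1.4 4.6 0 0;0 0 0 -1.4 4.6 0 0;0 0 0 0 0 0 0"

```text
time_s: 25.8
tcp_pos: [410.4, 226.7, 198.0]
eef_rot: [3.14, -0.001, 3.049]
wrist_force: [-0.4, -0.2, 0.2]
gripper_width: 0.1
finger_force: 0.0
```

Run:
```python
from h import *
s=robot.read_state();print(s['time_s'],s['tcp_pos'],s['eef_rot'],s['gripper_width'])
im=grab('wrist','w9')
cv2.imwrite('pics/w9c.png',im[:,:,::-1])
```

```text
25.8 [410.41242895 226.66854466 198.03503766] [ 3.13998097e+00 -1.35398160e-03  3.04921299e+00] 0.0746988160375458
```

View pics/w9c.png

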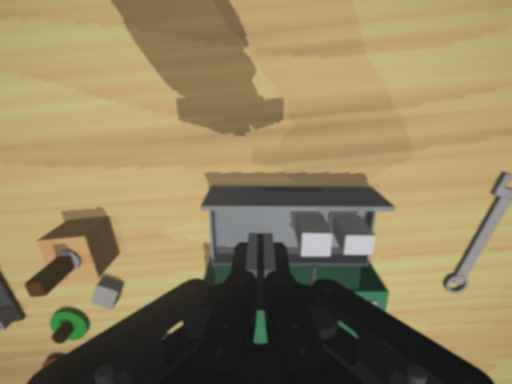

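Panel's outer face spans (202..394, 186..207), centre column 298; two packers stand upright at (316,235) and (355,235).

Run:
```python
from h import *
for p in [(202,206,71),(298,206,71),(394,206,71),(212,187,5),(382,187,5)]: print(p,onz('w9',*p).round(1))
```

```text
(202, 206, 71) [431.7 164.6  71. ]
(298, 206, 71) [440.8 263.   71. ]
(394, 206, 71) [450.  361.5  71. ]
(212, 187, 5) [433.4 164.2   5. ]
(382, 187, 5) [453.1 376.    5. ]
```

>>> move_arm --increments "0 0 0 -0.2 2 -3 0;0 0 0 -0.1 1.9 -3 0;0 0 0 0 0 -4 0;0 0 0 0 0 -4 0;0 0 0 0 0 -1.8 0;0 0 0 0 0 0 0;0 0 0 0 0 0 0"

```text
time_s: 26.55
tcp_pos: [409.8, 259.7, 40.6]
eef_rot: [-3.141, -0.001, 3.04]
wrist_force: [0.3, -0.1, 0.2]
gripper_width: 0.1
finger_force: 0.0
```

>>> move_arm --increments "0 0 0 0.4 -0.04 0 0;0 0 0 0.4 -0.04 0 0;0 0 0 0.4 -0.04 0 0;0 0 0 0.4 -0.04 0 0;0 0 0 0.4 -0.04 0 0;0 0 0 0.4 -0.04 0 0;0 0 0 0.4 -0.04 0 0;0 0 0 0.4 -0.04 0 0;0 0 0 0.4 -0.04 0 0;0 0 0 0.4 -0.04 0 0;0 0 0 0.4 -0.04 0 0;0 0 0 0.4 -0.04 0 0"

```text
time_s: 27.75
tcp_pos: [457.1, 256.0, 40.4]
eef_rot: [3.141, -0.002, 3.041]
wrist_force: [-5.6, 2.1, 4.9]
gripper_width: 0.1
finger_force: 2.8
```

>>> move_arm --increments "0 0 0 0.4 -0.04 0 0;0 0 0 0.4 -0.04 0 0;0 0 0 0.4 -0.04 0 0;0 0 0 0.4 -0.04 0 0;0 0 0 0.4 -0.04 0 0;0 0 0 0.4 -0.04 0 0;0 0 0 0.4 -0.04 0 0;0 0 0 0.4 -0.04 0 0;0 0 0 0.4 -0.04 0 0"

```text
time_s: 28.65
tcp_pos: [492.6, 252.5, 40.4]
eef_rot: [3.141, -0.002, 3.041]
wrist_force: [-6.8, 3.0, 5.4]
gripper_width: -0.0
finger_force: 3.5
```

>>> move_arm --increments "0 0 0 0.4 -0.04 0 0;0 0 0 0.4 -0.04 0 0;0 0 0 0.4 -0.04 0 0;0 0 0 0.4 -0.04 0 0;0 0 0 0.4 -0.04 0 0;0 0 0 0.4 -0.04 0 0;0 0 0 0.3 -0.03 0 0"

```text
time_s: 29.35
tcp_pos: [517.9, 249.8, 39.9]
eef_rot: [3.141, -0.005, 3.042]
wrist_force: [-9.9, 2.6, 5.0]
gripper_width: 0.2
finger_force: 5.1
```

>>> move_arm --increments "0 0 0 0.3 -0.03 0 0;0 0 0 0.3 -0.03 0 0;0 0 0 0 0 0 0"

```text
time_s: 29.65
tcp_pos: [522.4, 249.4, 39.8]
eef_rot: [3.141, -0.008, 3.042]
wrist_force: [-15.1, 4.2, 9.5]
gripper_width: 0.1
finger_force: 7.6
```

>>> move_arm --increments "0 0 0 0.2 -0.02 0 0;0 0 0 0 0 0 0"

```text
time_s: 29.85
tcp_pos: [522.4, 249.4, 39.8]
eef_rot: [3.141, -0.012, 3.043]
wrist_force: [-21.5, 5.3, 15.3]
gripper_width: -0.1
finger_force: 10.6
```

>>> move_arm --increments "0 0 0 -1 0.1 0 0;0 0 0 -1.5 0.1 0 0;0 0 0 -1 0 0 0;0 0 0 0 0 4 0;0 0 0 0 0 4 0;0 0 -0.147 0 -4 4 3;0 0 -0.147 3 -4 3 4;0 0 -0.147 3 -4 3 4;0 0 -0.147 3 -4 0 4;0 0 -0.147 3 -4 0 4;0 0 -0.147 3 -4 0 4;0 0 -0.147 3 -3 0 4"

```text
time_s: 31.05
tcp_pos: [666.5, -6.5, 207.5]
eef_rot: [3.141, 0.002, 2.004]
wrist_force: [0.3, 0.7, -0.2]
gripper_width: 40.1
finger_force: 0.0
```

Run:
```python
from h import *
s=robot.read_state();print(s['time_s'],s['tcp_pos'],s['eef_rot'],s['gripper_width'])
im=grab('top','t3');grab('wrist','w10')
cv2.imwrite('pics/t3c.png',cv2.resize(im[145:255,110:375,::-1],None,fx=3,fy=3,interpolation=cv2.INTER_CUBIC))
```

```text
31.05 [666.49462893  -6.50421483 207.53929152] [3.14110062e+00 1.70507823e-03 2.00401311e+00] 40.13984001556431
```

View pics/t3c.png

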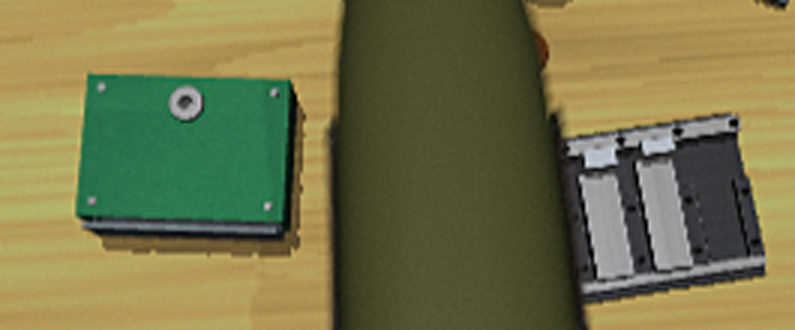

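Tray is shut; fixture still right; the arm hides the cap. I go on to look at the cap with the wrist camera.

>>> move_arm --increments "0 0 -0.145 1 -1.5 0 4;0 0 -0.145 1 -1.5 0 4;0 0 -0.143 1 -1 0 4;0 0 0 0 0 0 4;0 0 0 0 0 0 4"

```text
time_s: 31.65
tcp_pos: [694.7, -42.9, 207.1]
eef_rot: [-3.141, -0.0, 1.583]
wrist_force: [0.3, 0.2, 0.7]
gripper_width: 39.5
finger_force: 0.0
```

Run:
```python
from h import *
s=robot.read_state();print(s['time_s'],s['tcp_pos'],s['eef_rot'],s['gripper_width'])
im=grab('wrist','w11')
cv2.imwrite('pics/w11c.png',im[:,:,::-1])
```

```text
31.65 [694.72218134 -42.85684696 207.06099314] [-3.14107928e+00 -1.19586947e-04  1.58272436e+00] 39.49362808665465
```

View pics/w11c.png

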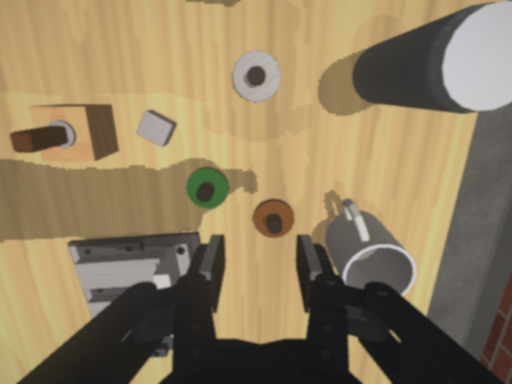

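Cap disc at (257,76), knob at (257,75); rod is back in its stand at left (75,135).

Run:
```python
from h import *
im=np.load('pics/w11.npz')['im']; hsv=cv2.cvtColor(im,cv2.COLOR_RGB2HSV)
s=(slice(40,115),slice(215,300))
m=np.zeros(hsv.shape[:2],np.uint8); m[s]=((hsv[s][...,1]<50)|(hsv[s][...,2]<70))
c=max(cv2.findContours(m,0,2)[0],key=cv2.contourArea);e=cv2.fitEllipse(c);print(e,onz('w11',*e[0],9))
m[:]=0; m[s]=hsv[s][...,2]<80
c=max(cv2.findContours(m,0,2)[0],key=cv2.contourArea);e=cv2.fitEllipse(c);print(e,onz('w11',*e[0],32))
```

```text
((256.2991943359375, 75.79008483886719), (46.78855895996094, 50.192569732666016), 179.89108276367188) [687.84860532  56.41887254   9.        ]
((255.68331909179688, 75.78201293945312), (15.000099182128906, 16.91636848449707), 5.460872173309326) [687.5220394   55.43309248  32.        ]
```

>>> move_arm --increments "0 0 0 -0.3 3.3 0 4;0 0 0 -0.3 3.3 0 4;0 0 0 -0.1 3.2 -2 4;0 0 0 0 0 -4 4;0 0 0 0 0 -4 4;0 0 0 0 0 -4 4;0 0 0 0 0 -3 4;0 0 0 0 0 -1.5 4;0 0 0 0 0 0 4;0 0 0 0 0 0 4"

```text
time_s: 32.7
tcp_pos: [688.8, 55.1, 23.7]
eef_rot: [3.14, -0.0, 1.58]
wrist_force: [-0.6, 0.0, 0.9]
gripper_width: 40.3
finger_force: 0.0
```

>>> move_arm --increments "0 0 0 -0.1 0.1 -0.6 4;0 0 0 0 0 -0.4 4;0 0 0 0 0 0 4;0 0 0 0 0 0 1;0 0 0 0 0 0 1;0 0 0 0 0 0 1;0 0 0 0 0 0 1;0 0 0 0 0 0 1"

```text
time_s: 33.5
tcp_pos: [687.6, 55.7, 12.9]
eef_rot: [3.141, 0.0, 1.579]
wrist_force: [-1.1, -0.8, 4.6]
gripper_width: 18.4
finger_force: 39.4
```

>>> move_arm --increments "0 0 0 0 0 3 1;0 0 0 0 0 4 1;0 0 0 0 0 4 1;0 0 0 -0.5 3.5 2 1;0 0 0 -0.6 4 0 1;0 0 0 -0.6 4 0 1;0 0 0 -0.6 4 0 1;0 0 0 -0.5 3.1 0 1;0 0 0 0 0 0 1;0 0 0 0 0 -1.5 1;0 0 0 0 0 0 1;0 0 0 0 0 0 1"

```text
time_s: 34.7
tcp_pos: [658.4, 240.1, 125.8]
eef_rot: [-3.139, 0.001, 1.577]
wrist_force: [0.1, 0.4, -0.9]
gripper_width: 18.2
finger_force: 39.3
```

>>> move_arm --increments "0 0 0 0.05 0.2 -1 1;0 0 0 0 0 -1 1;0 0 0 0 0 -0.7 1;0 0 0 0 0 -0.3 1;0 0 0 0 0 0 1"

```text
time_s: 35.2
tcp_pos: [659.1, 243.5, 96.4]
eef_rot: [-3.14, 0.0, 1.579]
wrist_force: [-0.4, -0.5, -0.5]
gripper_width: 18.2
finger_force: 39.3
```

>>> move_arm --increments "0 0 0 0 -0.1 -0.3 1;0 0 0 0 0 -0.1 1;0 0 0 0 0 0 1"

```text
time_s: 35.5
tcp_pos: [659.6, 242.7, 93.4]
eef_rot: [3.141, -0.0, 1.579]
wrist_force: [0.4, -0.3, -1.9]
gripper_width: 18.4
finger_force: 39.3
```

>>> move_arm --increments "0 0 0 0 0 -0.1 1;0 0 0 0 0 0 1;0 0 0 0 0 0 4;0 0 0 0 0 0 4;0 0 0 0 0 0 4;0 0 0 0 0 2 4;0 0 0 0 0 4 4;0 0 0 0 -3 4 4;0 0 0 0 -4 1 4;0 0 0 0 0 0 4;0 0 0 0 0 0 4"

```text
time_s: 36.6
tcp_pos: [659.9, 172.1, 202.7]
eef_rot: [3.141, -0.001, 1.577]
wrist_force: [-0.3, 0.7, -0.4]
gripper_width: 40.2
finger_force: 0.0
```

Run:
```python
from h import *
s=robot.read_state();print(s['time_s'],s['tcp_pos'],s['eef_rot'],s['wrist_force'])
im=grab('wrist','w12')
cv2.imwrite('pics/w12c.png',im[:,:,::-1]);print(proj('w12',[659.2,242.3,90]),proj('w12',[659.2,242.3,112]))
```

```text
36.6 [659.89991672 172.05104352 202.73196101] [ 3.14088551e+00 -6.34439697e-04  1.57711787e+00] [-0.26305659  0.68214814 -0.35990277]
[261.18958883 107.32534634] [261.30433001 108.92834875]
```

View pics/w12c.png

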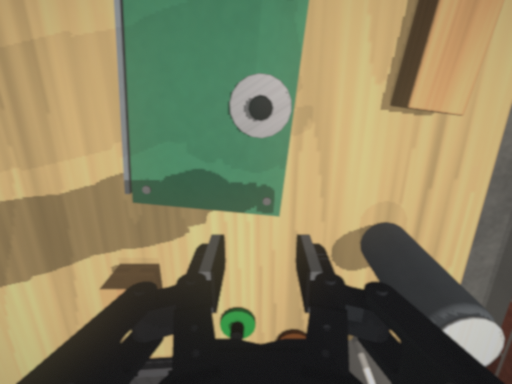

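The cap is centred on the rim at (261,106), where (261,107) was expected, and it is level. The tray panel is shut. Handing in.

```bash
python3 -c "
from plant import robot
print(robot.close_job())"
```

```text
the job is handed in; nothing more can be done
None
```

The job is handed in but its verdict was not shown. From the camera checks, the 20 mm and 15 mm packers fill their two gaps, the other two are in the shut tray, the rod is in its stand, and the cap, which had been knocked aside, is seated on the rim.

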